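Clear the peninsula: spices back to the stand, household bits to the tidy

TASK

Clear these things off the kitchen peninsula: stand the two loose spice jars upright in the two empty wells of the wooden spice stand, stand the pill bottle upright in the square high-walled cell of the felt-lined tidy, and lay the remote control flat, buttons up, in the tidy's long bay. The remote lies hard against the stack of books, with no room for a finger on that side until it has been nudged along and clear of them; don't knock over any jar or bottle, leave the jar that is already in the stand in its well, and don't shove the books or the kitchen timer out of place.

Things in the scene. Friction and masses are not known exactly. Their poses are not given: they have to be found in the camera images.
- spice_jar_a: one of two loose glass spice jars with label and black screw cap, standing on the worktop; round, 42 mm diameter (41 mm at the solid body), 90 mm tall, about 0.11 kg. Origin: centre of its underside, z up. The two loose jars are of the same kind: either may go in either empty well.
- spice_jar_b: the other loose glass spice jar, same size and shape as spice_jar_a. Origin: centre of its underside, z up.
- home_jar: a third spice jar of the same size, already standing in an end well of the spice stand (the +y end of the stand's own frame); it is loose and stays there. Origin: centre of its underside.
- pill_bottle: amber pill bottle with white ribbed cap standing on the worktop; round, 47 mm diameter up to 70 mm, cap 40 mm diameter, 86 mm tall overall, about 0.09 kg. Origin: centre of its underside, z up.
- remote: black remote control lying flat, buttons up, 167 x 46 x 19 mm, 0.11 kg. Origin: centre of its underside; x along its length, z up. At the start its long side lies about 2 mm from the near long side of the books (their -x side), within their length, so no finger fits between; it slides easily along them.
- books: stack of three books lying flat, loose, about 1.4 kg; the lowest is the largest, 170 (x) x 235 (y) x 26 mm, the stack is 59 mm tall. Origin: centre of the lowest book's underside; y along its long side.
- spice_stand: fixed light-wood block, 86 (x) x 244 (y, with rounded ends) x 22 mm tall, with three round wells in a row along its y, 61 mm diameter, 14 mm deep (well floor 8 mm above the origin). Origin: centre of its underside. Wells at y = -70, 0 and +70 mm, x = 0; the one at +70 mm holds home_jar, the other two are empty.
- tidy: fixed light-wood tray 176 (x) x 208 (y) mm, origin under its centre; grey felt floor 4 mm up, walls 4 mm thick. Long bay for the remote: x -84 to 8, y -100 to 100 mm, rim 12 mm up. Square cell for the pill bottle: centre x 48, y 64 mm, 72 mm wide inside, all four walls 30 mm up (one is shared with the long bay). The small bay (centre x 48, y -40) holds a blue carabiner, fixed there.
- kitchen_timer: red domed kitchen timer on a white foot, 66 x 66 x 60 mm, loose, a bystander beyond the targets. Origin: centre of its underside.

How it is judged:
By the outcome, as a careful person would: the job done as asked, in the order asked, and still so for the second after the job is handed in, with the robot touching nothing.
It also fails if it takes over 120 s, if anything falls off the work surface, if the arm or the gripper's body presses on something with over 40 N, if the wrist force passes 120 N, or if a joint passes its speed limit or range.

ROBOT

A 7-joint arm with a two-finger parallel gripper is mounted at the origin on a cart in front of the work surface, level with it; the furniture and walls round the work are solid. World frame = base frame: x ahead of the robot, y to its left, z up, the work surface at z = 0. Lengths are in m, angles in rad, forces in N, time in s.
With the tool pointing down it reaches from about 0.4 to 0.875 m from the base axis. Payload 19.3 kg.
Tool frame: the origin (TCP) lies at the very end of the fingers, on their centre line; the grasp point (between the pads) lies 19 mm behind it; z points along the fingers, y is the line along which they close (so a half turn about z gives the same grasp; the last joint's range is limited). The gripper opens to 85 mm and grips with 20 to 120 N. Pads are 22 mm wide; open, the fingers measure 114 mm over their backs; the gripper's body (76 mm by 85 mm) begins 54 mm behind the grasp point. The pads swing forward as they close: fully open they stand 13 mm farther back than shut.
Start: joints at [-1.299, 0.521, -0.036, 1.599, 0.021, 1.021, -0.113], TCP at [0.21, 0.589, 0.231] pointing down, gripper open.
Joint ranges: [-2.91, 2.91], [-0.3, 2.13], [-1.5, 1.42], [0.17, 2.43], [-1.26, 4.41], [0.16, 1.93], [-2.52, 2.52]. Speed limits (rad/s): [1.89, 1.89, 2.39, 2.39, 3.01, 3.01, 3.01].

INTERFACE

Orientations are given as [roll, pitch, yaw] about the fixed x, y, z axes, in that order (R = Rz(yaw) Ry(pitch) Rx(roll)).
In Python, from workcell import bot gives the robot as it stands.
- The arm moves only by the shell command python3 -m crank 'ROWS' [FORCE]. ROWS is a JSON object of lists of equal length, an entry for each row: "travel": the shift along the world's x, y, z in cm, a list of three; "turn": the turn, a rotation vector about the world's x, y, z in degrees, a list of three; "gripper": the closure, from 0 (fully open) to 1 (shut). A call has exactly 5 rows; each row is the pose to reach, as a shift and turn from the pose commanded when the call began; what a row does not reach only later rows make up. A row lasts 1/10 s, in which the tool goes at most 50 mm and 8.59 degrees, less where a joint would pass 70% of its speed; a pose out of reach is approached as far as the arm can. A call with a gripper value outside its range is refused whole. The fingers move at their own pace and stop on an object; FORCE is the grip in N (left out, the last holds). Time passes only in rows, so rows that repeat a pose let the fingers close, or fill a call up. It gives the time, the measured TCP pose, the force, the opening and the grip force at its end, in the units of the state.
- bot.observe(): the state, without advancing time (a new reading comes with each control period).
- bot.grab_frame(name): name is "scene" or "top"; returns a dict with "pixels" (480x640x3 uint8, red, green, blue), "fx", "fy", "cx", "cy" (pixels), "dist" ([k1, k2, p1, p2, k3] as OpenCV has them; the pictures are not rectified), "extrinsics" (4x4, takes a point from world to camera coordinates). Camera axes: x right, y down, z forward; pixel columns grow to the right and rows downward; lengths in m; the calibration is good to about 2 mm. A picture is of the moment at which its call begins. There is no depth.
- bot.job_done(): hands the job in; it is judged then, once.
The state is a dict: "clock": time; "qpos": joint angles; "qd": joint speeds; "joint_efforts": joint torques, N m; "position": TCP position; "tool_rot": TCP orientation; "force": force on the tool from outside, world axes, zero at the start; "moment": the same for the moment, N m; "grip_width": finger opening in m; "finger_force": force on a finger pad.
Only numpy, scipy, OpenCV 4.12 (cv2) and the standard library are available. Lean on these libraries where they do the work, as an engineer would, in place of code of your own. Each camera call takes 0.05 s, during which the arm holds its last target. There are 200 camera calls.

## Working session

There is one attempt and no reset: what is moved stays moved. The work goes in short steps, Python scripts to look and compute and a shell command to move; the robot and the scene stay as the last step left them, time stands still between calls to the robot, and variables do not carry over. Pictures are saved under pics/ and viewed, at most 14 in all, crops included, and the job is handed in when it is done.

```bash
mkdir -p pics; cat > h.py <<'E'
import numpy as np, cv2
from workcell import bot
def snap(n,f):
    d=bot.grab_frame(n); cv2.imwrite(f,cv2.cvtColor(d['pixels'],cv2.COLOR_RGB2BGR)); return d
def K(d): return np.array([[d['fx'],0,d['cx']],[0,d['fy'],d['cy']],[0,0,1.]])
def p2w(d,uv,z):
    uv=np.array(uv,float).reshape(-1,1,2)
    n=cv2.undistortPoints(uv,K(d),np.array(d['dist'],float)).reshape(-1,2)
    E=np.array(d['extrinsics']);R=E[:3,:3];c=-R.T@E[:3,3]
    r=np.c_[n,np.ones(len(n))]@R
    z=np.broadcast_to(z,len(n))
    return c+r*((z-c[2])/r[:,2])[:,None]
def w2p(d,P):
    E=np.array(d['extrinsics']);
    return cv2.projectPoints(np.array(P,float).reshape(-1,3),cv2.Rodrigues(E[:3,:3])[0],E[:3,3],K(d),np.array(d['dist'],float))[0].reshape(-1,2)
E
python3 - <<'E'
from h import *
np.set_printoptions(precision=3,suppress=True)
for n in('scene','top'):
    d=snap(n,f'pics/{n}0.png'); E=np.array(d['extrinsics']); print(n,-E[:3,:3].T@E[:3,3],E[2,:3],d['fx'])
print(bot.observe())
E
```

```text
scene [ 0.162 -0.801  0.463] [ 0.414  0.816 -0.403] 483.419012036546
top [0.472 0.025 1.125] [ 0.1    0.01  -0.995] 463.46081414073126
{'clock': 0.1, 'qpos': array([-1.299,  0.522, -0.036,  1.6  ,  0.021,  1.021, -0.113]), 'qd': array([-0.001, -0.002,  0.002, -0.001,  0.001,  0.001, -0.002]), 'joint_efforts': array([  0.005, -92.848,   1.985, -37.053,   0.018,   0.005,  -0.   ]), 'position': array([0.209, 0.589, 0.231]), 'tool_rot': array([-3.141,  0.   ,  2.8  ]), 'force': array([ 0.052, -0.537, -0.228]), 'moment': array([ 0.02 , -0.021, -0.013]), 'finger_force': 0.0, 'grip_width': 0.08547399528344601}
```

View pics/top0.png

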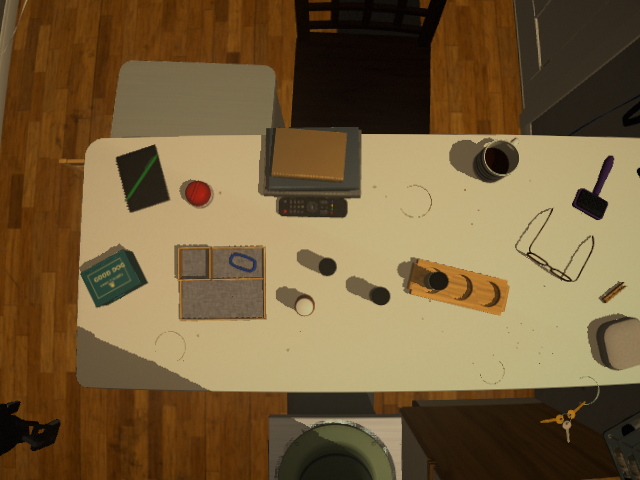

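View pics/scene0.png

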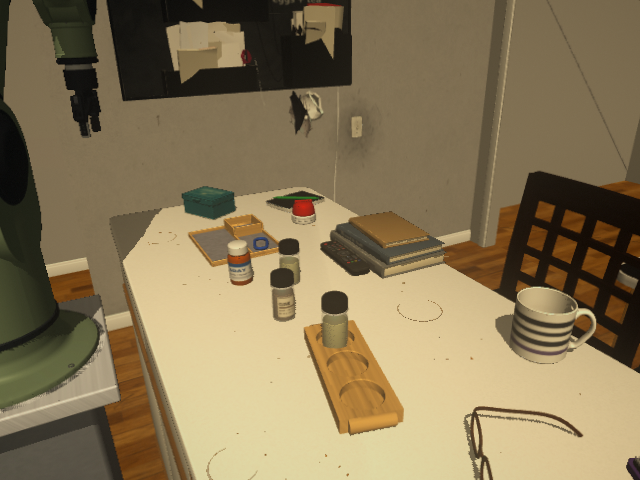

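The top view (up is +x, left is +y) shows:
- **Loose items:** jar caps at (327,267) and (379,296), pill bottle cap at (304,306), remote at (312,207) below the books.
- **Targets:** tidy at about (222,283). The stand has home_jar at (437,281) and empty wells near (463,288) and (489,294).

I'll zoom in for precise pixels.

```bash
python3 - <<'E'
import cv2
im=cv2.imread('pics/top0.png')
cv2.imwrite('pics/c1.png',cv2.resize(im[180:330,165:365],None,fx=4,fy=4,interpolation=cv2.INTER_CUBIC))
cv2.imwrite('pics/c2.png',cv2.resize(im[230:330,340:520],None,fx=4,fy=4,interpolation=cv2.INTER_CUBIC))
E
```

```text
(no output)
```

View pics/c1.png

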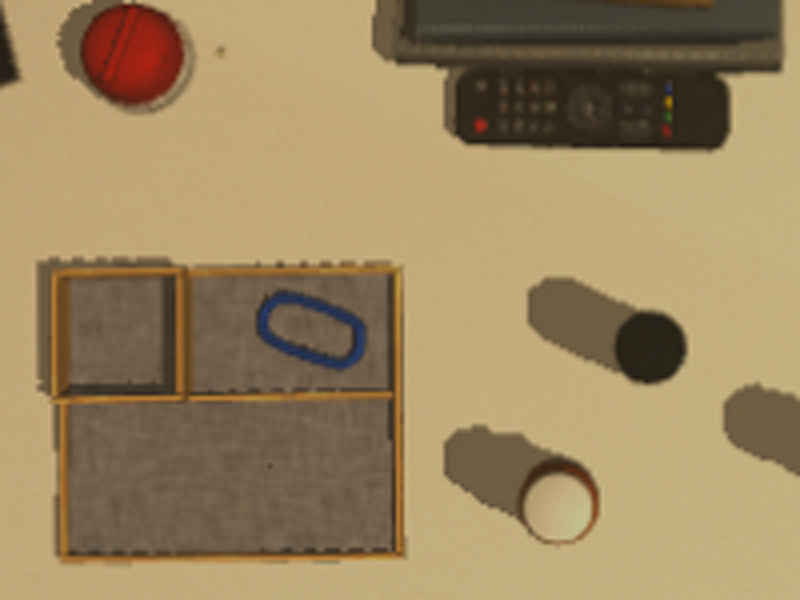

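View pics/c2.png

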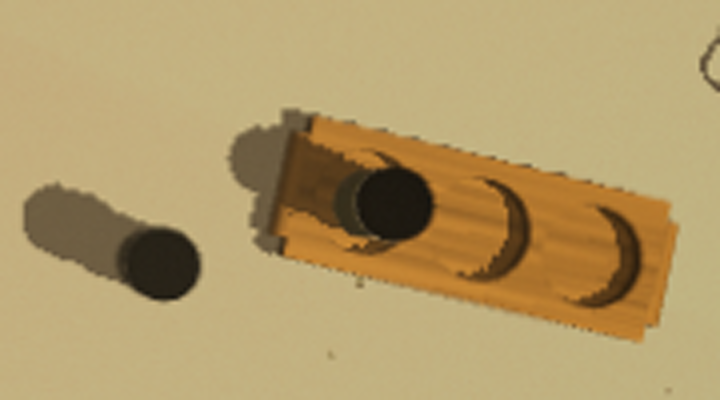

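The crops give pixel positions for the caps, stand corners, tidy corners and remote. I'll convert them to positions and check them by overlaying the known sizes on the image.

```bash
python3 - <<'E'
from h import *
np.set_printoptions(precision=4,suppress=True)
d=bot.grab_frame('top')
f1=lambda P:np.array(P)/4-.375+[165,180]
f2=lambda P:np.array(P)/4-.375+[340,230]
W=lambda uv,z:p2w(d,uv,z)[:,:2]
J=W(np.r_[f1([[650,347]]),f2([[162,264]]),f1([[560,507]]),f2([[394,204]])],np.array([.09,.09,.086,.098]));print('jarA,B,bottle,home\n',J)
for c,z in (([650-35,347],.09),([650+35,347],.09)): print(W(f1([c]),z))
S=W(f2([[312,117],[283,255],[670,203],[642,340]]),.022);print('stand corners\n',S,S.mean(0))
a=S[:2].mean(0)-S[2:].mean(0);print('len',np.linalg.norm(a),'wid',np.linalg.norm(S[0]-S[1]));sy=a/np.linalg.norm(a)
w=W(f2([[528,240],[640,265]]),.022)+sy*.0305;print('wells by rim',w,'home pred',w[1]+sy*.14)
R=W(f1([[458,68],[728,75],[728,150],[456,142]]),.015);print('remote\n',R,R.mean(0),np.linalg.norm(R[0]-R[1]),np.linalg.norm(R[1]-R[2]))
T=W(f1([[62,558],[404,555],[402,266]]),.012);T30=W(f1([[53,270],[187,268],[187,400],[53,400]]),.030);print('tidy\n',T,np.linalg.norm(T[0]-T[1]),np.linalg.norm(T[1]-T[2]),'\ncell',T30,T30.mean(0))
B=W(f1([[405,66],[780,70]]),.026);print('books',B)
print(W(f1([[133,55]]),.05))
# overlay
im=cv2.resize(cv2.cvtColor(d['pixels'],cv2.COLOR_RGB2BGR)[185:330,165:520],None,fx=2.2,fy=2.2,interpolation=cv2.INTER_CUBIC)
def draw(P,col):
    q=((w2p(d,P)-[165,185]+.5)*2.2-.5); cv2.polylines(im,[np.round(q*8).astype(int).reshape(-1,1,2)],True,col,1,cv2.LINE_AA,3)
t=np.linspace(0,6.28,40)
circ=lambda c,r,z:np.c_[c[0]+r*np.cos(t),c[1]+r*np.sin(t),0*t+z]
def rect(c,yv,x0,x1,y0,y1,z):
    xv=np.array([yv[1],-yv[0]]);return [[*(c+x*xv+y*yv),z] for x,y in((x0,y0),(x1,y0),(x1,y1),(x0,y1))]
for c,z,r in zip(J,(.09,.09,.086,.098),(.021,.021,.02,.021)): draw(circ(c,r,z),(0,255,0)); draw(circ(c,r,z-.09),(255,0,0))
h=J[3]; 
sc=w.mean(0)+sy*.035; print('stand c',sc,'yaw',np.arctan2(-sy[0],sy[1]))
draw(rect(sc,sy,-.043,.043,-.122,.122,.022),(0,255,0))
for k in(-.07,0,.07): draw(circ(sc+k*sy,.0305,.022),(0,0,255))
ty=(T[0]-T[1]);ty/=np.linalg.norm(ty);tx=np.array([ty[1],-ty[0]]);tc=T[1]+tx*.088+ty*.104
print('tidy c',tc,'yaw',np.arctan2(-ty[0],ty[1]),'cell',tc+tx*.048+ty*.064,'bay',tc-tx*.038)
draw(rect(tc,ty,-.088,.012,-.104,.104,.012),(0,255,0));draw(rect(tc,ty,.012,.084,.028,.1,.03),(0,0,255));draw(rect(tc,ty,.012,.084,.028,.1,.004),(255,0,0))
ry=R[0]-R[1];ry/=np.linalg.norm(ry);draw(rect(R.mean(0),ry,-.023,.023,-.0835,.0835,.015),(0,255,0));print('remote yaw',np.arctan2(-ry[0],ry[1]))
cv2.imwrite('pics/ov.png',im)
E
```

```text
jarA,B,bottle,home
 [[ 0.5072  0.0156]
 [ 0.4418 -0.1019]
 [ 0.4184  0.0659]
 [ 0.4741 -0.2304]]
[[0.5072 0.0351]]
[[ 0.5071 -0.004 ]]
stand corners
 [[ 0.5264 -0.2012]
 [ 0.4446 -0.1822]
 [ 0.4732 -0.4178]
 [ 0.3918 -0.398 ]] [ 0.459  -0.2998]
len 0.22259794418549975 wid 0.08394210924874991
wells by rim [[ 0.4594 -0.3003]
 [ 0.4437 -0.3684]] home pred [ 0.477  -0.2324]
remote
 [[ 0.6794  0.1309]
 [ 0.6743 -0.0332]
 [ 0.6284 -0.0328]
 [ 0.634   0.1318]] [0.654  0.0492] 0.1641536788127498 0.04595268049516633
tidy
 [[0.3831 0.3692]
 [0.3861 0.162 ]
 [0.559  0.1643]] 0.2071888225778815 0.17287791830343757 
cell [[0.5557 0.3727]
 [0.5567 0.2911]
 [0.4782 0.2897]
 [0.478  0.3708]] [0.5172 0.331 ]
books [[ 0.6788  0.1619]
 [ 0.6753 -0.0639]]
[[0.6822 0.3216]]
stand c [ 0.4598 -0.3003] yaw -0.240171064923822
tidy c [0.4726 0.2672] yaw 0.014499181368552076 cell [0.5197 0.3319] bay [0.4346 0.2667]
remote yaw -0.031051596590722437
```

View pics/ov.png

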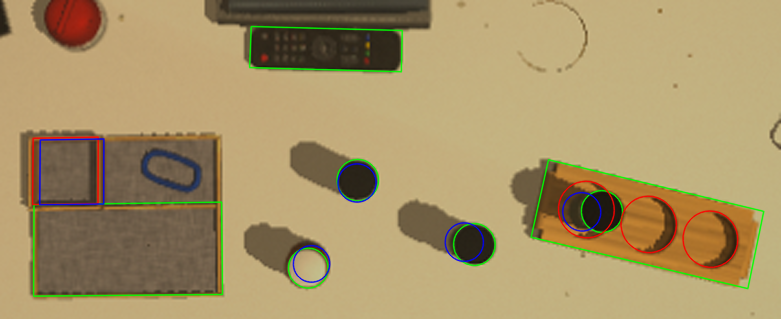

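The overlay matches the caps, stand, wells, tidy and remote outlines to within about 2 mm, and the reaches and sizes are plausible. First I'll move above jar B at (0.442, -0.102), with the closing axis along the stand's x.

```bash
python3 -m crank '{"travel":[[3,-4,0],[6,-8,0],[9,-12,0],[12,-16,0],[15,-20,0]],"turn":[[0,0,-8.4],[0,0,-16.8],[0,0,-25.2],[0,0,-33.6],[0,0,-42]],"gripper":[0,0,0,0,0]}' 40
python3 -m crank '{"travel":[[2,-4.5,0],[4,-9,0],[6,-13.5,0],[8,-18,0],[10,-22.5,0]],"turn":[[0,0,-8.4],[0,0,-16.8],[0,0,-25.2],[0,0,-33.6],[0,0,-42]],"gripper":[0,0,0,0,0]}'
```

```text
clock: 0.65
position: [0.3603, 0.387, 0.2313]
tool_rot: [3.142, -0.0, 2.061]
force: [1.4, 1.0, 0.2]
grip_width: 0.0853
finger_force: 0.0
clock: 1.15
position: [0.4599, 0.162, 0.2314]
tool_rot: [3.141, -0.0, 1.328]
force: [0.8, -0.8, -0.1]
grip_width: 0.0853
finger_force: 0.0
```

```bash
python3 -m crank '{"travel":[[-0.4,-4.9,0],[-0.8,-9.8,0],[-1.2,-14.7,0],[-1.5,-19.6,0],[-1.7,-24.5,0]],"turn":[[0,0,0],[0,0,0],[0,0,0],[0,0,0],[0,0,0]],"gripper":[0,0,0,0,0]}'
python3 -m crank '{"travel":[[-0.1,-1.9,-2],[-0.1,-1.9,-5],[-0.1,-1.9,-8],[-0.1,-1.9,-10],[-0.1,-1.9,-10]],"turn":[[0,0,0],[0,0,0],[0,0,0],[0,0,0],[0,0,0]],"gripper":[0,0,0,0,0]}'
```

```text
clock: 1.65
position: [0.4419, -0.0829, 0.2314]
tool_rot: [3.141, -0.0, 1.334]
force: [1.5, 0.2, -0.7]
grip_width: 0.085
finger_force: 0.0
clock: 2.15
position: [0.4402, -0.1002, 0.1294]
tool_rot: [-3.138, 0.001, 1.333]
force: [0.4, -0.1, 1.3]
grip_width: 0.0854
finger_force: 0.0
```

```bash
python3 - <<'E'
from h import *
o=bot.observe();print(o['position'],o['tool_rot'])
d=snap('top','pics/t1.png')
im=cv2.imread('pics/t1.png')[200:330,250:450];a=cv2.resize(im,None,fx=3,fy=3)
s=snap('scene','pics/s1.png');b=cv2.imread('pics/s1.png')[150:400,180:420]
cv2.imwrite('pics/v1.png',cv2.resize(b,None,fx=2,fy=2))
E
```

```text
[ 0.44018468 -0.10017117  0.12944816] [-3.13778934e+00  1.01155066e-03  1.33338628e+00]
```

View pics/v1.png

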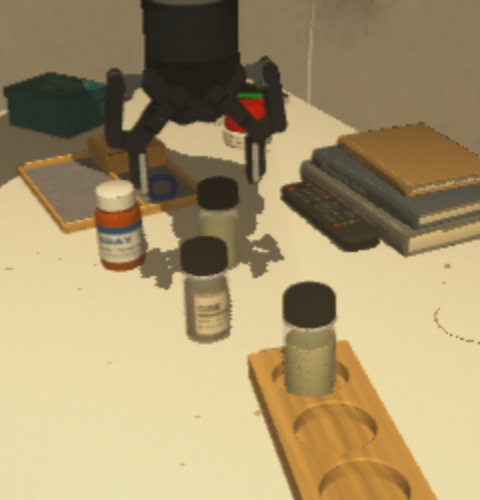

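The gripper straddles jar B: its cap is at crop (205,240) and the fingertips are at (145,190) and (255,180). That fits the expected height, so I'll descend, grip and lift.

```bash
python3 -m crank '{"travel":[[0.1,-0.1,-2.5],[0.1,-0.1,-5],[0.1,-0.1,-7.5],[0.1,-0.1,-9],[0.1,-0.1,-9]],"turn":[[0,0,0],[0,0,0],[0,0,0],[0,0,0],[0,0,0]],"gripper":[0,0,0,0,0]}' 40
python3 -m crank '{"travel":[[0,0,0],[0,0,0],[0,0,0],[0,0,0],[0,0,0]],"turn":[[0,0,0],[0,0,0],[0,0,0],[0,0,0],[0,0,0]],"gripper":[0.3,0.6,1,1,1]}' 40
python3 -m crank '{"travel":[[0,0,0],[0,0,0],[0,0,0],[0,0,0],[0,0,0]],"turn":[[0,0,0],[0,0,0],[0,0,0],[0,0,0],[0,0,0]],"gripper":[1,1,1,1,1]}' 40
python3 -m crank '{"travel":[[0,0,1],[0,0,4],[0,0,8],[0,0,12],[0,0,14]],"turn":[[0,0,0],[0,0,0],[0,0,0],[0,0,0],[0,0,0]],"gripper":[1,1,1,1,1]}'
```

```text
clock: 2.75
position: [0.4425, -0.1011, 0.0411]
tool_rot: [-3.141, -0.0, 1.334]
force: [-0.6, -0.3, 0.5]
grip_width: 0.0854
finger_force: 0.0
clock: 3.25
position: [0.443, -0.1011, 0.0422]
tool_rot: [3.14, -0.0, 1.334]
force: [-2.1, 1.2, 13.5]
grip_width: 0.0404
finger_force: 39.2
clock: 3.75
position: [0.4431, -0.1011, 0.0422]
tool_rot: [3.14, -0.0, 1.334]
force: [-1.6, 1.6, 14.2]
grip_width: 0.0405
finger_force: 39.2
clock: 4.25
position: [0.443, -0.1015, 0.1847]
tool_rot: [3.139, -0.001, 1.333]
force: [0.5, -0.3, -1.2]
grip_width: 0.04
finger_force: 40.7
```

```bash
python3 -m crank '{"travel":[[0,-4.5,0],[0,-9,0],[0,-13.5,0],[0,-18,0],[0,-22.5,0]],"turn":[[0,0,0],[0,0,0],[0,0,0],[0,0,0],[0,0,0]],"gripper":[1,1,1,1,1]}'
python3 -m crank '{"travel":[[0,-3,0],[0,-4.2,0],[0,-4.2,0],[0,-4.2,-3],[0,-4.2,-6]],"turn":[[0,0,0],[0,0,0],[0,0,0],[0,0,0],[0,0,0]],"gripper":[1,1,1,1,1]}'
python3 - <<'E'
from h import *
d=snap('scene','pics/s2.png');o=bot.observe();print(o['position'])
im=cv2.imread('pics/s2.png')
def draw(P,c):
    cv2.polylines(im,[np.round(w2p(d,P)*8).astype(int).reshape(-1,1,2)],True,c,1,cv2.LINE_AA,3)
t=np.linspace(0,6.28,40)
for c in((.4594,-.3003),(.4437,-.3684)):draw(np.c_[c[0]+.0305*np.cos(t),c[1]+.0305*np.sin(t),0*t+.022],(0,0,255))
p=o['position'];z=p[2]-.0422
for dz in(0,.09):draw(np.c_[p[0]+.021*np.cos(t),p[1]+.021*np.sin(t),0*t+z+dz],(0,255,0))
cv2.imwrite('pics/v2.png',cv2.resize(im[150:450,200:500],None,fx=2,fy=2))
E
```

```text
clock: 4.75
position: [0.4421, -0.3279, 0.1822]
tool_rot: [3.141, -0.0, 1.334]
force: [1.2, 0.9, -1.1]
grip_width: 0.0403
finger_force: 40.7
clock: 5.25
position: [0.4433, -0.3667, 0.1215]
tool_rot: [3.14, -0.0, 1.335]
force: [0.8, -0.2, -0.9]
grip_width: 0.0398
finger_force: 40.7
[ 0.44159853 -0.36502473  0.11680581]
```

View pics/v2.png

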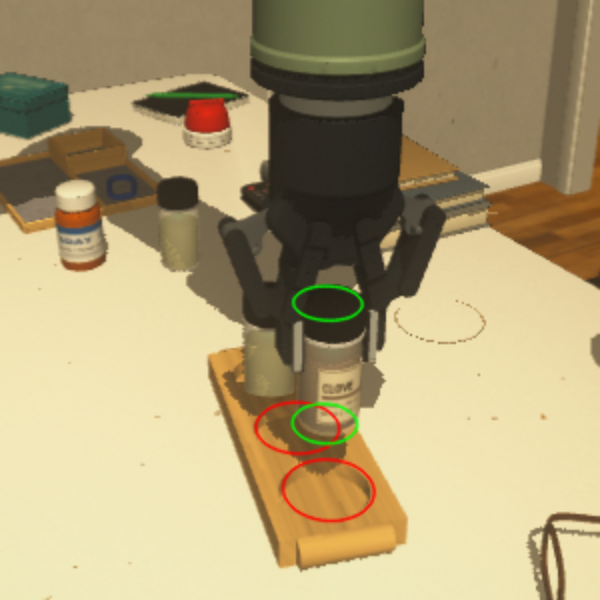

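Jar B hangs above the end well. The predicted bottom ring at (325,423) is within about 3 mm of the jar, and the well ring is at (328,490). Lowering it now.

```bash
python3 -m crank '{"travel":[[0,0,-1.5],[0,0,-3],[0,0,-4.5],[0,0,-6],[0,0,-6]],"turn":[[0,0,0],[0,0,0],[0,0,0],[0,0,0],[0,0,0]],"gripper":[1,1,1,1,1]}'
python3 -m crank '{"travel":[[0,0,0],[0,0,0],[0,0,-0.3],[0,0,-0.3],[0,0,-0.3]],"turn":[[0,0,0],[0,0,0],[0,0,0],[0,0,0],[0,0,0]],"gripper":[1,1,1,1,1]}'
```

```text
clock: 5.8
position: [0.4418, -0.3675, 0.0595]
tool_rot: [-3.139, -0.001, 1.334]
force: [0.2, 0.1, -0.2]
grip_width: 0.0402
finger_force: 40.7
clock: 6.3
position: [0.4426, -0.3682, 0.0585]
tool_rot: [3.141, 0.0, 1.334]
force: [-0.6, -0.6, -0.4]
grip_width: 0.0404
finger_force: 40.7
```

```bash
python3 -m crank '{"travel":[[0,0,-0.2],[0,0,-0.4],[0,0,-0.5],[0,0,-0.5],[0,0,-0.5]],"turn":[[0,0,0],[0,0,0],[0,0,0],[0,0,0],[0,0,0]],"gripper":[1,1,1,1,1]}'
python3 -m crank '{"travel":[[0,0,-0.1],[0,0,-0.2],[0,0,-0.2],[0,0,-0.2],[0,0,-0.2]],"turn":[[0,0,0],[0,0,0],[0,0,0],[0,0,0],[0,0,0]],"gripper":[1,1,1,1,1]}'
```

```text
clock: 6.8
position: [0.4425, -0.3682, 0.0533]
tool_rot: [-3.142, 0.0, 1.334]
force: [1.1, -0.1, -1.3]
grip_width: 0.0403
finger_force: 40.7
clock: 7.3
position: [0.4425, -0.3682, 0.0513]
tool_rot: [-3.142, 0.0, 1.334]
force: [-0.3, -0.2, -1.3]
grip_width: 0.0402
finger_force: 40.7
```

```bash
python3 -m crank '{"travel":[[0,0,-0.1],[0,0,-0.2],[0,0,-0.2],[0,0,-0.2],[0,0,-0.2]],"turn":[[0,0,0],[0,0,0],[0,0,0],[0,0,0],[0,0,0]],"gripper":[1,1,1,1,1]}'
python3 -m crank '{"travel":[[0,0,0],[0,0,0],[0,0,0],[0,0,0],[0,0,0]],"turn":[[0,0,0],[0,0,0],[0,0,0],[0,0,0],[0,0,0]],"gripper":[0.4,0.3,0.2,0.1,0]}'
python3 -m crank '{"travel":[[0,0,0],[0,0,2],[0,0,6],[0,0,10],[0,0,14]],"turn":[[0,0,0],[0,0,0],[0,0,0],[0,0,0],[0,0,0]],"gripper":[0,0,0,0,0]}'
python3 - <<'E'
from h import *
d=snap('scene','pics/s3.png')
im=cv2.imread('pics/s3.png')
cv2.imwrite('pics/v3.png',cv2.resize(im[150:450,200:500],None,fx=2,fy=2))
E
```

```text
clock: 7.8
position: [0.4426, -0.3685, 0.05]
tool_rot: [3.141, 0.0, 1.333]
force: [-3.5, 1.7, 13.2]
grip_width: 0.0406
finger_force: 40.9
clock: 8.3
position: [0.4425, -0.3681, 0.0492]
tool_rot: [-3.141, -0.0, 1.334]
force: [-0.4, -0.6, -0.5]
grip_width: 0.0854
finger_force: 0.0
clock: 8.8
position: [0.4422, -0.3681, 0.1908]
tool_rot: [-3.141, 0.0, 1.333]
force: [1.3, -0.1, 0.9]
grip_width: 0.0856
finger_force: 0.0
```

View pics/v3.png

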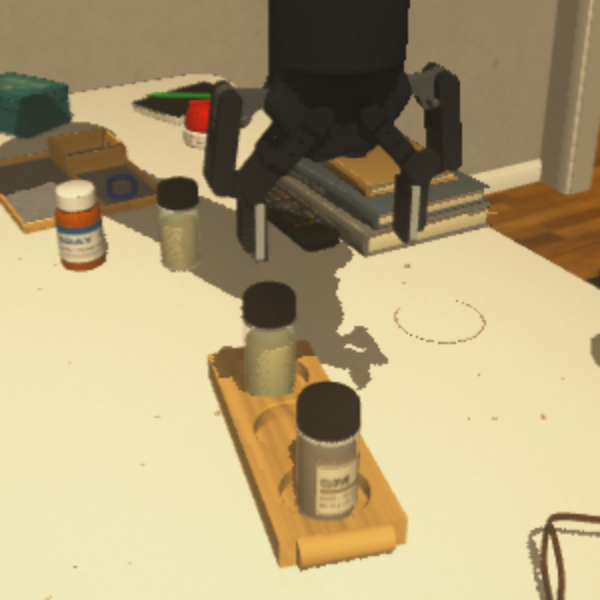

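Jar B stands upright in the end well at (327,455), and home_jar is undisturbed. Next, jar A at (0.507, 0.016).

```bash
python3 -m crank '{"travel":[[0.8,4.8,0],[1.6,9.6,0],[2.4,14.4,0],[3.2,19.2,0],[4,24,0]],"turn":[[0,0,0],[0,0,0],[0,0,0],[0,0,0],[0,0,0]],"gripper":[0,0,0,0,0]}'
python3 -m crank '{"travel":[[0.8,4.8,0],[1.6,9.6,0],[2.5,14.4,0],[2.5,14.4,-2],[2.5,14.4,-5]],"turn":[[0,0,0],[0,0,0],[0,0,0],[0,0,0],[0,0,0]],"gripper":[0,0,0,0,0]}'
python3 -m crank '{"travel":[[0,0,0],[0,0,0],[0,0,0],[0,0,0],[0,0,0]],"turn":[[0,0,0],[0,0,0],[0,0,0],[0,0,0],[0,0,0]],"gripper":[0,0,0,0,0]}'
```

```text
clock: 9.35
position: [0.4825, -0.1262, 0.1894]
tool_rot: [3.141, -0.0, 1.334]
force: [1.0, 0.8, 0.0]
grip_width: 0.0855
finger_force: 0.0
clock: 9.85
position: [0.5085, 0.0179, 0.1396]
tool_rot: [3.139, -0.001, 1.337]
force: [1.5, -0.6, 0.3]
grip_width: 0.0853
finger_force: 0.0
clock: 10.35
position: [0.5079, 0.0158, 0.1401]
tool_rot: [3.141, -0.001, 1.333]
force: [0.0, -0.6, 0.9]
grip_width: 0.0857
finger_force: 0.0
```

```bash
python3 -m crank '{"travel":[[0,0,-3],[0,0,-6],[0,0,-8.5],[0,0,-9.9],[0,0,-9.9]],"turn":[[0,0,0],[0,0,0],[0,0,0],[0,0,0],[0,0,0]],"gripper":[0,0,0,0,0]}' 40
python3 -m crank '{"travel":[[0,0,0],[0,0,0],[0,0,0],[0,0,0],[0,0,0]],"turn":[[0,0,0],[0,0,0],[0,0,0],[0,0,0],[0,0,0]],"gripper":[0.3,0.6,1,1,1]}' 40
python3 -m crank '{"travel":[[0,0,0],[0,0,0],[0,0,0],[0,0,0],[0,0,0]],"turn":[[0,0,0],[0,0,0],[0,0,0],[0,0,0],[0,0,0]],"gripper":[1,1,1,1,1]}' 40
python3 -m crank '{"travel":[[0,0,1],[0,0,4],[0,0,8],[0,0,12],[0,0,14]],"turn":[[0,0,0],[0,0,0],[0,0,0],[0,0,0],[0,0,0]],"gripper":[1,1,1,1,1]}'
```

```text
clock: 10.85
position: [0.507, 0.0156, 0.0394]
tool_rot: [-3.14, 0.001, 1.333]
force: [0.3, -0.2, -0.2]
grip_width: 0.0853
finger_force: 0.0
clock: 11.35
position: [0.508, 0.016, 0.0412]
tool_rot: [3.14, -0.001, 1.334]
force: [-2.5, 0.6, 9.7]
grip_width: 0.0406
finger_force: 38.8
clock: 11.85
position: [0.508, 0.016, 0.0412]
tool_rot: [3.141, -0.001, 1.334]
force: [-2.3, 0.1, 9.5]
grip_width: 0.0404
finger_force: 38.8
clock: 12.35
position: [0.5082, 0.0157, 0.184]
tool_rot: [3.139, -0.002, 1.333]
force: [0.3, 0.5, -1.6]
grip_width: 0.0403
finger_force: 40.7
```

```bash
python3 -m crank '{"travel":[[-0.7,-4.5,0],[-1.4,-9,0],[-2.1,-13.5,0],[-2.8,-18,0],[-3.5,-22.5,0]],"turn":[[0,0,0],[0,0,0],[0,0,0],[0,0,0],[0,0,0]],"gripper":[1,1,1,1,1]}'
python3 -m crank '{"travel":[[-0.7,-4.5,0],[-1.2,-8,0],[-1.4,-9.1,0],[-1.4,-9.1,0],[-1.4,-9.1,-3]],"turn":[[0,0,0],[0,0,0],[0,0,0],[0,0,0],[0,0,0]],"gripper":[1,1,1,1,1]}'
python3 -m crank '{"travel":[[0,0,0],[0,0,-2],[0,0,-4],[0,0,-6],[0,0,-6]],"turn":[[0,0,0],[0,0,0],[0,0,0],[0,0,0],[0,0,0]],"gripper":[1,1,1,1,1]}'
```

```text
clock: 12.85
position: [0.4719, -0.2108, 0.1813]
tool_rot: [3.141, -0.0, 1.334]
force: [0.8, 0.6, -1.5]
grip_width: 0.0398
finger_force: 40.7
clock: 13.35
position: [0.4603, -0.3003, 0.1529]
tool_rot: [3.136, 0.0, 1.334]
force: [1.3, 0.2, -1.9]
grip_width: 0.0403
finger_force: 40.7
clock: 13.85
position: [0.4582, -0.2985, 0.0895]
tool_rot: [-3.139, -0.001, 1.335]
force: [-0.1, -0.3, -0.2]
grip_width: 0.0403
finger_force: 40.8
```

```bash
python3 - <<'E'
from h import *
print(bot.observe()['position'],bot.observe()['force'])
d=snap('scene','pics/s4.png')
im=cv2.imread('pics/s4.png')
cv2.imwrite('pics/v4.png',cv2.resize(im[200:450,250:450],None,fx=2.4,fy=2.4))
E
```

```text
[ 0.45817754 -0.2985229   0.0894733 ] [-0.0917765  -0.25798236 -0.24093348]
```

View pics/v4.png

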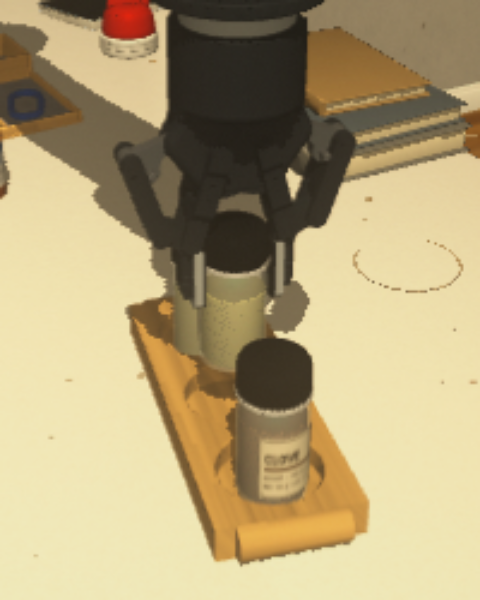

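Jar A hangs above the middle well, bottom at (237,365), clear of both neighbours. Lowering, releasing and rising.

```bash
python3 -m crank '{"travel":[[0,-0.1,-1.5],[0,-0.1,-3],[0,-0.1,-3.6],[0,-0.1,-3.6],[0,-0.1,-3.6]],"turn":[[0,0,0],[0,0,0],[0,0,0],[0,0,0],[0,0,0]],"gripper":[1,1,1,1,1]}'
python3 -m crank '{"travel":[[0,0,-0.1],[0,0,-0.2],[0,0,-0.3],[0,0,-0.4],[0,0,-0.4]],"turn":[[0,0,0],[0,0,0],[0,0,0],[0,0,0],[0,0,0]],"gripper":[1,1,1,1,1]}'
```

```text
clock: 14.4
position: [0.4585, -0.3013, 0.0544]
tool_rot: [-3.141, 0.0, 1.333]
force: [0.6, 0.3, -1.6]
grip_width: 0.0404
finger_force: 40.8
clock: 14.9
position: [0.4585, -0.3011, 0.0502]
tool_rot: [-3.141, -0.0, 1.334]
force: [0.3, -0.5, -0.7]
grip_width: 0.0403
finger_force: 40.8
```

```bash
python3 -m crank '{"travel":[[0,0,-0.1],[0,0,-0.2],[0,0,-0.2],[0,0,-0.2],[0,0,-0.2]],"turn":[[0,0,0],[0,0,0],[0,0,0],[0,0,0],[0,0,0]],"gripper":[1,1,1,1,1]}'
python3 -m crank '{"travel":[[0,0,0],[0,0,0],[0,0,0],[0,0,0],[0,0,0]],"turn":[[0,0,0],[0,0,0],[0,0,0],[0,0,0],[0,0,0]],"gripper":[0.4,0.3,0.2,0.1,0]}'
python3 -m crank '{"travel":[[0,0,0],[0,0,2],[0,0,6],[0,0,10],[0,0,14]],"turn":[[0,0,0],[0,0,0],[0,0,0],[0,0,0],[0,0,0]],"gripper":[0,0,0,0,0]}'
python3 -m crank '{"travel":[[-0.5,4.8,0],[-1,9.6,0],[-1.5,14.4,0],[-2,19.2,0],[-2.5,24,0]],"turn":[[0,0,0],[0,0,0],[0,0,0],[0,0,0],[0,0,0]],"gripper":[0,0,0,0,0]}'
python3 -m crank '{"travel":[[-0.5,4.5,0],[-1,9,0],[-1.5,12.7,0],[-1.5,12.7,0],[-1.5,12.7,0]],"turn":[[0,0,0],[0,0,0],[0,0,0],[0,0,0],[0,0,0]],"gripper":[0,0,0,0,0]}'
python3 - <<'E'
from h import *
np.set_printoptions(precision=4,suppress=True)
d=snap('scene','pics/s5.png')
print(bot.observe()['position'])
im=cv2.imread('pics/s5.png')
cv2.imwrite('pics/v5.png',cv2.resize(im[180:450,180:450],None,fx=2.2,fy=2.2))
E
```

```text
clock: 15.4
position: [0.4586, -0.3013, 0.0492]
tool_rot: [3.141, -0.0, 1.333]
force: [-5.8, 2.7, 21.8]
grip_width: 0.0402
finger_force: 43.1
clock: 15.9
position: [0.4585, -0.3012, 0.0482]
tool_rot: [-3.141, 0.0, 1.334]
force: [0.2, -0.4, 0.5]
grip_width: 0.0855
finger_force: 0.0
clock: 16.4
position: [0.4582, -0.3011, 0.1898]
tool_rot: [-3.141, 0.0, 1.333]
force: [0.8, -0.3, 0.0]
grip_width: 0.0852
finger_force: 0.0
clock: 16.9
position: [0.433, -0.0594, 0.1884]
tool_rot: [3.141, -0.0, 1.334]
force: [2.1, 1.2, -0.3]
grip_width: 0.0856
finger_force: 0.0
clock: 17.4
position: [0.4184, 0.0664, 0.1883]
tool_rot: [3.142, -0.0, 1.336]
force: [0.4, -1.1, 0.0]
grip_width: 0.0852
finger_force: 0.0
[0.4185 0.0655 0.1883]
```

View pics/v5.png

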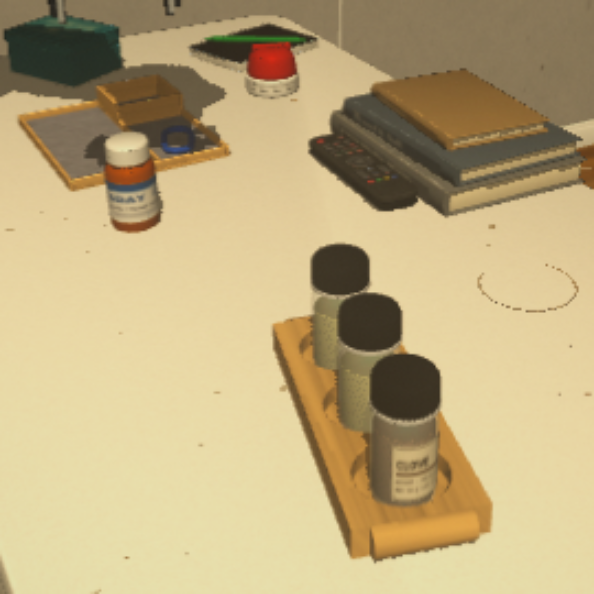

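All three jars stand upright in their wells, caps at (340,265), (370,315) and (405,380). The pill bottle is still untouched at (132,180). Grasping it now.

```bash
python3 -m crank '{"travel":[[0,0,-4],[0,0,-8],[0,0,-11],[0,0,-13.5],[0,0,-15.2]],"turn":[[0,0,0],[0,0,0],[0,0,0],[0,0,0],[0,0,0]],"gripper":[0,0,0,0,0]}' 40
python3 -m crank '{"travel":[[0,0,0],[0,0,0],[0,0,0],[0,0,0],[0,0,0]],"turn":[[0,0,0],[0,0,0],[0,0,0],[0,0,0],[0,0,0]],"gripper":[0,0.3,0.6,1,1]}' 40
python3 -m crank '{"travel":[[0,0,0],[0,0,0],[0,0,0],[0,0,0],[0,0,0]],"turn":[[0,0,0],[0,0,0],[0,0,0],[0,0,0],[0,0,0]],"gripper":[1,1,1,1,1]}' 40
python3 -m crank '{"travel":[[0,0,1],[0,0,4],[0,0,8],[0,0,11],[0,0,11]],"turn":[[0,0,0],[0,0,0],[0,0,0],[0,0,0],[0,0,0]],"gripper":[1,1,1,1,1]}'
```

```text
clock: 17.95
position: [0.4182, 0.0641, 0.0347]
tool_rot: [-3.14, 0.001, 1.331]
force: [-0.6, 0.4, -0.0]
grip_width: 0.0852
finger_force: 0.0
clock: 18.45
position: [0.4191, 0.0661, 0.0373]
tool_rot: [3.14, -0.001, 1.334]
force: [-2.1, 0.2, 12.5]
grip_width: 0.0444
finger_force: 38.8
clock: 18.95
position: [0.4191, 0.0661, 0.0373]
tool_rot: [3.14, -0.001, 1.334]
force: [-1.7, -0.3, 12.3]
grip_width: 0.0447
finger_force: 38.8
clock: 19.45
position: [0.4199, 0.0664, 0.15]
tool_rot: [3.137, -0.004, 1.334]
force: [0.0, 0.6, -2.0]
grip_width: 0.0444
finger_force: 41.4
```

```bash
python3 -m crank '{"travel":[[1.5,4,0],[3,8,0],[4.5,12,0],[6,16,0],[7.5,20,0]],"turn":[[0,0,0],[0,0,0],[0,0,0],[0,0,0],[0,0,0]],"gripper":[1,1,1,1,1]}'
python3 -m crank '{"travel":[[1.3,4,0],[2.4,6.5,0],[2.4,6.5,0],[2.4,6.5,-2],[2.4,6.5,-4]],"turn":[[0,0,0],[0,0,0],[0,0,0],[0,0,0],[0,0,0]],"gripper":[1,1,1,1,1]}'
python3 -m crank '{"travel":[[0,0,0],[0,0,0],[0,0,0],[0,0,0],[0,0,0]],"turn":[[0,0,0],[0,0,0],[0,0,0],[0,0,0],[0,0,0]],"gripper":[1,1,1,1,1]}'
python3 - <<'E'
from h import *
d=snap('scene','pics/s6.png')
im=cv2.imread('pics/s6.png')
def draw(P,c):
    cv2.polylines(im,[np.round(w2p(d,P)*8).astype(int).reshape(-1,1,2)],True,c,1,cv2.LINE_AA,3)
p=bot.observe()['position'];z=p[2]-.0373;print(p)
t=np.linspace(0,6.28,40)
for h in(z,.004):draw(np.c_[p[0]+.0235*np.cos(t),p[1]+.0235*np.sin(t),0*t+h],(0,255,0))
c=np.array([.518,.3315])
draw([[*(c+q),.03] for q in np.array([(-.036,-.036),(.036,-.036),(.036,.036),(-.036,.036)])],(0,0,255))
cv2.imwrite('pics/v6.png',cv2.resize(im[150:290,150:340],None,fx=4,fy=4,interpolation=cv2.INTER_CUBIC))
E
```

```text
clock: 19.95
position: [0.4935, 0.2676, 0.1465]
tool_rot: [-3.141, -0.0, 1.334]
force: [0.7, -0.1, -1.5]
grip_width: 0.0443
finger_force: 41.4
clock: 20.45
position: [0.5173, 0.3305, 0.1062]
tool_rot: [3.141, -0.0, 1.334]
force: [0.4, 0.3, -1.8]
grip_width: 0.0448
finger_force: 41.4
clock: 20.95
position: [0.5177, 0.331, 0.107]
tool_rot: [3.141, -0.001, 1.334]
force: [-0.3, 0.1, -0.3]
grip_width: 0.0444
finger_force: 41.4
[0.51763277 0.33096946 0.10678261]
```

View pics/v6.png

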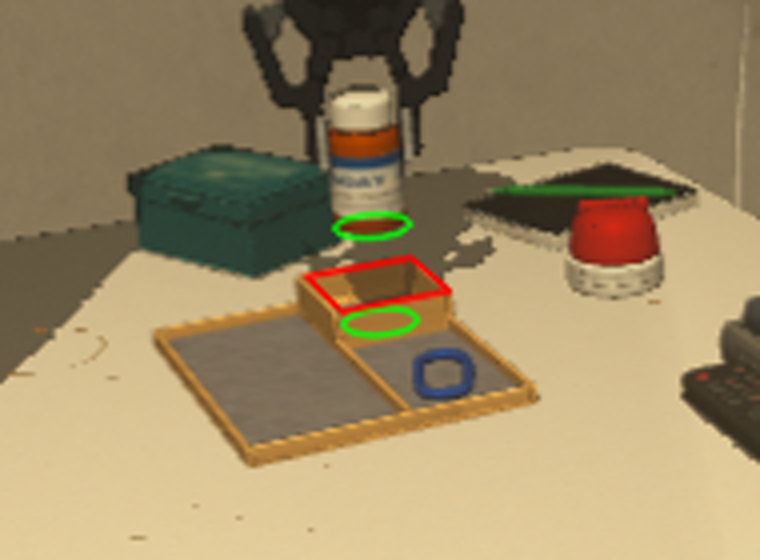

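The bottle is centred over the cell: bottom ring at (372,227), cell rim (305–450, 257–310). Lowering it.

```bash
python3 -m crank '{"travel":[[0,0,-2],[0,0,-4],[0,0,-5.5],[0,0,-6],[0,0,-6]],"turn":[[0,0,0],[0,0,0],[0,0,0],[0,0,0],[0,0,0]],"gripper":[1,1,1,1,1]}'
python3 -m crank '{"travel":[[0,0,-0.1],[0,0,-0.2],[0,0,-0.3],[0,0,-0.4],[0,0,-0.4]],"turn":[[0,0,0],[0,0,0],[0,0,0],[0,0,0],[0,0,0]],"gripper":[1,1,1,1,1]}'
```

```text
clock: 21.5
position: [0.5174, 0.3306, 0.0459]
tool_rot: [-3.141, 0.001, 1.334]
force: [-0.1, 0.0, -1.0]
grip_width: 0.0443
finger_force: 41.4
clock: 22.0
position: [0.5175, 0.3309, 0.0423]
tool_rot: [-3.142, -0.0, 1.334]
force: [0.5, 0.3, -0.8]
grip_width: 0.0447
finger_force: 41.4
```

```bash
python3 -m crank '{"travel":[[0,0,-0.1],[0,0,-0.2],[0,0,-0.2],[0,0,-0.2],[0,0,-0.2]],"turn":[[0,0,0],[0,0,0],[0,0,0],[0,0,0],[0,0,0]],"gripper":[1,1,1,1,1]}'
python3 -m crank '{"travel":[[0,0,0],[0,0,0],[0,0,0],[0,0,0],[0,0,0]],"turn":[[0,0,0],[0,0,0],[0,0,0],[0,0,0],[0,0,0]],"gripper":[0.4,0.3,0.2,0.1,0]}'
python3 -m crank '{"travel":[[0,0,0],[0,0,2],[0,0,6],[0,0,10],[0,0,14]],"turn":[[0,0,0],[0,0,0],[0,0,0],[0,0,0],[0,0,0]],"gripper":[0,0,0,0,0]}'
python3 -m crank '{"travel":[[2.7,-3.3,0],[5.4,-6.6,0],[8.1,-9.9,0],[10.8,-13.2,0],[13.6,-16.3,0]],"turn":[[0,0,-8.4],[0,0,-16.8],[0,0,-25.2],[0,0,-33.6],[0,0,-42]],"gripper":[0.5,1,1,1,1]}'
python3 -m crank '{"travel":[[0,0,0],[0,0,0],[0,0,0],[0,0,0],[0,0,0]],"turn":[[0,0,-8],[0,0,-16],[0,0,-24],[0,0,-32.6],[0,0,-32.6]],"gripper":[1,1,1,1,1]}'
python3 - <<'E'
from h import *
d=snap('top','pics/t7.png');o=bot.observe();print(o['position'],o['tool_rot'])
im=cv2.imread('pics/t7.png')
cv2.imwrite('pics/v7.png',cv2.resize(im[120:330,150:350],None,fx=2.8,fy=2.8,interpolation=cv2.INTER_CUBIC))
E
```

```text
clock: 22.5
position: [0.5177, 0.3313, 0.0413]
tool_rot: [3.141, -0.001, 1.334]
force: [-5.0, -1.4, 17.7]
grip_width: 0.0446
finger_force: 43.2
clock: 23.0
position: [0.5175, 0.3308, 0.0402]
tool_rot: [-3.141, 0.0, 1.334]
force: [-0.0, 0.5, 0.7]
grip_width: 0.0854
finger_force: 0.0
clock: 23.5
position: [0.5173, 0.3305, 0.1818]
tool_rot: [-3.141, 0.0, 1.333]
force: [-0.1, 0.6, 0.6]
grip_width: 0.0852
finger_force: 0.0
clock: 24.0
position: [0.6543, 0.1663, 0.1804]
tool_rot: [-3.141, -0.0, 0.595]
force: [0.2, 0.3, -0.2]
grip_width: 0.0125
finger_force: 0.0
clock: 24.5
position: [0.6534, 0.168, 0.18]
tool_rot: [3.141, 0.0, 0.029]
force: [0.4, 0.3, -1.0]
grip_width: 0.0
finger_force: 0.0
[0.65339706 0.16792786 0.18000445] [3.14096393e+00 3.01043903e-04 3.48945441e-02]
```

View pics/v7.png

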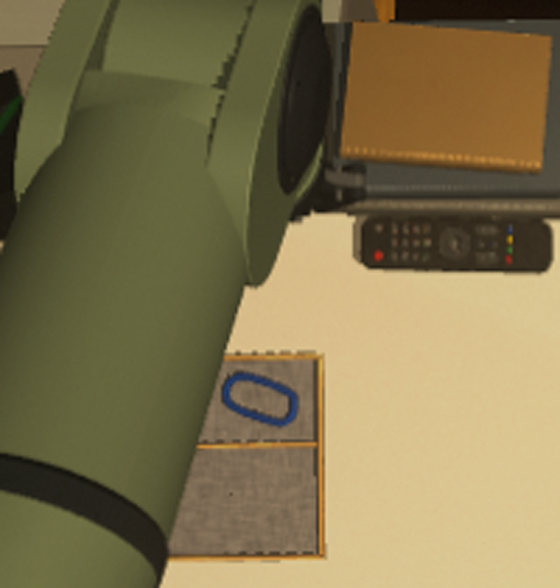

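The top view shows the remote still against the books at (455,243). The gripper is just beyond its +y end, partly hidden by the arm. I'll descend with the fingers shut, then push along -y.

```bash
python3 -m crank '{"travel":[[0,0,-4],[0,0,-8],[0,0,-12],[0,0,-15],[0,0,-15]],"turn":[[0,0,0],[0,0,0],[0,0,0],[0,0,0],[0,0,0]],"gripper":[1,1,1,1,1]}'
python3 -m crank '{"travel":[[0,0,-1],[0,0,-2],[0,0,-2],[0,0,-2],[0,-0.5,-2]],"turn":[[0,0,0],[0,0,0],[0,0,0],[0,0,0],[0,0,0]],"gripper":[1,1,1,1,1]}'
python3 -m crank '{"travel":[[0,-1,0],[0,-2,0],[-0.1,-3,0],[-0.1,-4,0],[-0.1,-5,0]],"turn":[[0,0,0],[0,0,0],[0,0,0],[0,0,0],[0,0,0]],"gripper":[1,1,1,1,1]}'
```

```text
clock: 25.05
position: [0.6513, 0.1675, 0.0267]
tool_rot: [3.141, 0.005, 0.036]
force: [-1.3, 0.6, 0.6]
grip_width: -0.0002
finger_force: 0.0
clock: 25.55
position: [0.6538, 0.1635, 0.011]
tool_rot: [-3.141, -0.001, 0.033]
force: [-0.4, -0.0, -0.1]
grip_width: 0.0001
finger_force: 0.0
clock: 26.05
position: [0.6525, 0.1118, 0.0104]
tool_rot: [-3.141, -0.0, 0.031]
force: [0.3, 1.3, 1.9]
grip_width: -0.0003
finger_force: 0.8
```

```bash
python3 -m crank '{"travel":[[0,-1,0],[0,-2,0],[-0.1,-3,0],[-0.1,-4,0],[-0.1,-5,0]],"turn":[[0,0,0],[0,0,0],[0,0,0],[0,0,0],[0,0,0]],"gripper":[1,1,1,1,1]}'
python3 - <<'E'
from h import *
d=snap('scene','pics/s8.png')
im=cv2.imread('pics/s8.png')
cv2.imwrite('pics/v8.png',cv2.resize(im[150:350,180:460],None,fx=2.5,fy=2.5,interpolation=cv2.INTER_CUBIC))
E
```

```text
clock: 26.55
position: [0.6515, 0.062, 0.0103]
tool_rot: [-3.141, -0.0, 0.032]
force: [-0.5, 2.0, 2.1]
grip_width: 0.0003
finger_force: 1.4
```

View pics/v8.png

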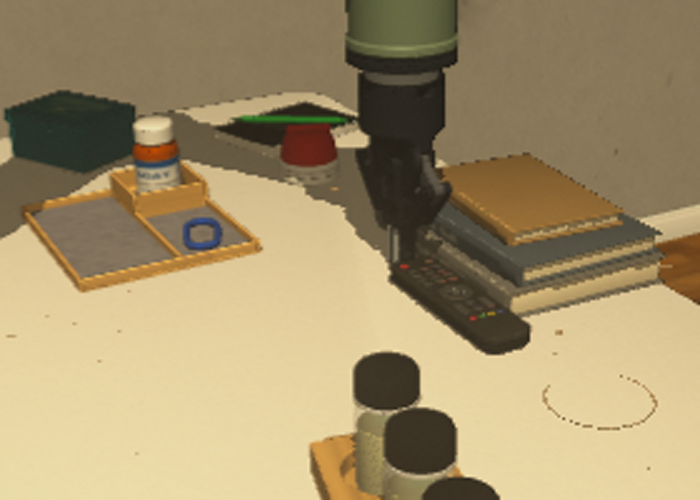

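The bottle stands upright in its cell at (155,160). The remote has slid with the finger, roughly parallel to the books, and its near end at (500,340) is past them. I'll continue the push, back off, lift, and move aside to measure it numerically.

```bash
python3 -m crank '{"travel":[[0,-1.4,0],[0,-2.8,0],[-0.1,-4.2,0],[-0.1,-5.6,0],[-0.1,-7,0]],"turn":[[0,0,0],[0,0,0],[0,0,0],[0,0,0],[0,0,0]],"gripper":[1,1,1,1,1]}'
python3 -m crank '{"travel":[[0,1,0],[0,2,0],[0,2,3],[0,2,7],[0,2,11]],"turn":[[0,0,0],[0,0,0],[0,0,0],[0,0,0],[0,0,0]],"gripper":[1,1,1,1,1]}'
python3 -m crank '{"travel":[[-1,4.5,2],[-2,9,4],[-3,13.5,6],[-4,18,6],[-5,22,6]],"turn":[[0,0,8.4],[0,0,16.8],[0,0,25.2],[0,0,33.6],[0,0,42]],"gripper":[0.8,0.6,0.4,0.2,0]}'
python3 - <<'E'
from h import *
np.set_printoptions(precision=4,suppress=True)
d=snap('top','pics/t9.png');print(bot.observe()['position'],bot.observe()['tool_rot'])
v=d['pixels'].max(2)
m=np.zeros_like(v);m[185:245,300:430]=(v[185:245,300:430]<75)
n,l,st,ce=cv2.connectedComponentsWithStats(m)
for i in range(1,n):
    if st[i,4]>60: print(i,st[i],ce[i])
np.save('d9.npy',d,allow_pickle=True)
E
```

```text
clock: 27.1
position: [0.6504, -0.0085, 0.0103]
tool_rot: [3.142, 0.0, 0.031]
force: [0.3, 1.7, 1.3]
grip_width: -0.0005
finger_force: 1.1
clock: 27.6
position: [0.6501, 0.0139, 0.1212]
tool_rot: [3.141, 0.001, 0.033]
force: [-0.7, 0.8, 1.1]
grip_width: 0.0001
finger_force: 0.0
clock: 28.1
position: [0.5995, 0.2366, 0.1809]
tool_rot: [-3.141, -0.001, 0.773]
force: [0.7, -0.8, 0.0]
grip_width: 0.0724
finger_force: 0.0
[0.5973 0.2442 0.18  ] [-3.1378 -0.0021  0.7898]
1 [300 187  59   4 188] [328.4149 188.7181]
2 [ 300  195  110   22 1236] [372.1934 205.5874]
```

```bash
python3 - <<'E'
from h import *
np.set_printoptions(precision=4,suppress=True)
d=np.load('d9.npy',allow_pickle=True).item()
v=d['pixels'].max(2)
m=np.zeros_like(v);m[185:245,300:430]=(v[185:245,300:430]<75)
m=cv2.morphologyEx(m,cv2.MORPH_OPEN,np.ones((7,7),np.uint8))
n,l,st,ce=cv2.connectedComponentsWithStats(m)
i=1+st[1:,4].argmax();print(st[i],ce[i])
p=np.argwhere(l==i)[:,::-1]
for z in(.012,):
    w=p2w(d,p,z)[:,:2].astype(np.float32);r=cv2.minAreaRect(w*1000);print(r);c=w.mean(0);u=np.linalg.svd(w-c,full_matrices=False)[2][0];print(c,np.degrees(np.arctan2(-u[0]/u[1],1)))
print(v[192:222:1,345:415:8])
E
```

```text
[362 198  32  18 491] [377.1344 206.7943]
((654.6674194335938, -108.41158294677734), (75.6812744140625, 41.83842086791992), 89.83610534667969)
[ 0.6539 -0.1074] -7.1201024
[[105 106 183 210 211 212 211 212 212]
 [116 109 183 211 211 211 211 212 211]
 [122 108 189 211 212 212 211 212 212]
 [ 97  90 204 211 211 204 211 211 212]
 [ 72  73 211 198 172 161 164 166 212]
 [ 61  60 154 134  87  83  60  58 206]
 [ 50  51  62  55  50  50  51  49 192]
 [ 51  48  54  52  52  60  51  51 154]
 [ 54  57  65  52  51  79  49  53  94]
 [ 53  75  90  52  60  81  48  51  69]
 [ 53  77  89  52  67  71  50  51  53]
 [ 53  64  67  53  69  57  51  51  52]
 [ 52  55  56  58  63  55  49  51  52]
 [ 53  64  66  56  64  62  48  49  52]
 [ 50  78  84  54  76  63  48  50  52]
 [ 52  80  80  57  71  59  49  50  53]
 [ 52  65  60  57  61  55  52  51  51]
 [ 53  52  48  52  64  65  52  50  51]
 [ 54  60  60  51  69  73  51  50  51]
 [ 56  74  81  52  72  72  50  51  54]
 [ 55  81  82  54  62  66  50  51  80]
 [ 57  65  62  54  53  58  50  51 152]
 [ 57  54  54  55  53  55  50  50 200]
 [ 56  56  55  52  48  48  55  76 185]
 [ 53  56  95  91 127 165 167 172 164]
 [171 172 182 180 194 211 211 212 196]
 [211 211 212 211 211 211 212 212 212]
 [211 211 212 212 212 211 212 212 212]
 [211 212 212 212 211 212 212 211 212]
 [211 212 211 211 211 212 212 211 212]]
```

```bash
python3 - <<'E'
from h import *
np.set_printoptions(precision=4,suppress=True)
d=np.load('d9.npy',allow_pickle=True).item()
v=d['pixels'].max(2).astype(float)
def cross(a,r0,r1,th=125):
    for r in range(r0,r1,1 if r1>r0 else -1):
        s=1 if r1>r0 else -1
        if a[r]>=th and a[r+s]<th: return r+s*(a[r]-th)/(a[r]-a[r+s])
    return np.nan
cols=np.arange(335,405,2)
lo=np.array([[c,cross(v[:,c],222,205)] for c in cols])
cu=np.arange(366,405,2);up=np.array([[c,cross(v[:,c],193,205)] for c in cu])
rows=np.arange(202,212);R=np.array([[cross(v[r],416,400),r] for r in rows]);Lf=np.array([[cross(v[r],310,340),r] for r in rows])
for nm,P,z in(('near',lo,.004),('near',lo,.015),('far',up,.015),('R',R,.012),('L',Lf,.012)):
    w=p2w(d,P,z)[:,:2]
    k=np.polyfit(w[:,1],w[:,0],1) if nm in('near','far') else None
    print(nm,z,'mean',w.mean(0),'' if k is None else ('slope',k[0],'x at -.09',np.polyval(k,-.09)))
print(v[206,305:345:1])
E
```

```text
** On entry to DLASCL parameter number  4 had an illegal value
 ** On entry to DLASCL parameter number  4 had an illegal value
 ** On entry to DLASCL parameter number  4 had an illegal value
 ** On entry to DLASCL parameter number  4 had an illegal value
 ** On entry to DLASCL parameter number  5 had an illegal value
 ** On entry to DLASCL parameter number  4 had an illegal valueTraceback (most recent call last):
  File "<stdin>", line 16, in <module>
    c, resids, rank, s = lstsq(lhs, rhs, rcond)
                         ~~~~~^^^^^^^^^^^^^^^^^
    x, resids, rank, s = _umath_linalg.lstsq(a, b, rcond,
                         ~~~~~~~~~~~~~~~~~~~^^^^^^^^^^^^^
                                             signature=signature)
                                             ^^^^^^^^^^^^^^^^^^^^
    raise LinAlgError("SVD did not converge in Linear Least Squares")
numpy.linalg.LinAlgError: SVD did not converge in Linear Least Squares
```

```bash
python3 - <<'E'
from h import *
np.set_printoptions(precision=4,suppress=True)
d=np.load('d9.npy',allow_pickle=True).item()
v=d['pixels'].max(2).astype(float)
def cross(a,r0,r1,th=125):
    s=1 if r1>r0 else -1
    for r in range(r0,r1,s):
        if a[r]>=th and a[r+s]<th: return r+s*(a[r]-th)/(a[r]-a[r+s])
    return np.nan
G=lambda A:A[np.isfinite(A).all(1)]
lo=G(np.array([[c,cross(v[:,c],224,205)] for c in range(345,404,2)]))
up=G(np.array([[c,cross(v[:,c],193,205)] for c in range(364,404,2)]))
rows=np.arange(202,212);R=G(np.array([[cross(v[r],416,400),r] for r in rows]));Lf=G(np.array([[cross(v[r],310,345),r] for r in rows]))
for nm,P,z in(('near',lo,.004),('near',lo,.015),('far',up,.015),('R',R,.012),('L',Lf,.012)):
    if len(P)<3: print(nm,len(P));continue
    w=p2w(d,P,z)[:,:2]
    print(nm,z,len(P),'mean',w.mean(0),'' if nm in'RL' else ('slope',np.polyfit(w[:,1],w[:,0],1)))
print(v[206,305:345:1])
E
```

```text
near 0.004 30 mean [ 0.6323 -0.1003] ('slope', array([-0.0215,  0.6302]))
near 0.015 30 mean [ 0.6308 -0.0991] ('slope', array([-0.0215,  0.6286]))
far 0.015 20 mean [ 0.6784 -0.1217] ('slope', array([-0.0201,  0.6759]))
R 0.012 10 mean [ 0.6545 -0.1869] 
L 0.012 10 mean [ 0.6549 -0.012 ] 
[211. 211. 211. 211. 212. 211. 211. 211. 210. 211. 210. 211. 211. 211.
 211. 211. 211. 210. 210. 211. 210. 211. 211. 211. 211. 211. 210. 211.
 211. 211. 211. 210. 194. 118. 120. 119. 104.  47.  52.  51.]
```

The remote is now centred near (0.655, -0.104), its long axis turned +1.2°, with its middle clear of the books' end at y ≈ -0.067. Width checks at 46 mm and length at about 167 mm. Moving above it.

```bash
python3 -m crank '{"travel":[[0.8,-4.4,0],[1.6,-8.8,0],[2.4,-13.2,0],[3.2,-17.6,0],[4,-22,0]],"turn":[[0,0,8],[0,0,16],[0,0,24],[0,0,32],[0,0,40]],"gripper":[0,0,0,0,0]}'
python3 -m crank '{"travel":[[0.8,-4.4,0],[1.6,-8.8,0],[1.8,-12.6,0],[1.8,-12.6,0],[1.8,-12.6,0]],"turn":[[0,0,4],[0,0,7],[0,0,7],[0,0,7],[0,0,7]],"gripper":[0,0,0,0,0]}'
python3 -m crank '{"travel":[[0,0,0],[0,0,0],[0,0,0],[0,0,-2],[0,0,-2]],"turn":[[0,0,0],[0,0,0],[0,0,0],[0,0,0],[0,0,0]],"gripper":[0,0,0,0,0]}'
```

```text
clock: 28.65
position: [0.6406, 0.0119, 0.1802]
tool_rot: [-3.142, -0.0, 1.469]
force: [-0.1, -0.2, 0.1]
grip_width: 0.0856
finger_force: 0.0
clock: 29.15
position: [0.6584, -0.1134, 0.18]
tool_rot: [-3.141, -0.0, 1.583]
force: [0.0, 0.3, -0.4]
grip_width: 0.0853
finger_force: 0.0
clock: 29.65
position: [0.6576, -0.1121, 0.1584]
tool_rot: [-3.139, -0.001, 1.586]
force: [0.4, 0.1, -0.5]
grip_width: 0.085
finger_force: 0.0
```

```bash
python3 -m crank '{"travel":[[-0.2,0.8,0],[-0.2,0.8,-4],[-0.2,0.8,-8],[-0.2,0.8,-12],[-0.2,0.8,-13]],"turn":[[0,0,0],[0,0,0],[0,0,0],[0,0,0],[0,0,0]],"gripper":[0,0,0,0,0]}'
python3 -m crank '{"travel":[[0,0,-0.8],[0,0,-1.6],[0,0,-2.3],[0,0,-2.3],[0,0,-2.3]],"turn":[[0,0,0],[0,0,0],[0,0,0],[0,0,0],[0,0,0]],"gripper":[0,0,0,0,0]}'
```

```text
clock: 30.15
position: [0.6547, -0.1039, 0.0273]
tool_rot: [-3.137, -0.001, 1.586]
force: [-0.7, 0.5, 0.0]
grip_width: 0.0853
finger_force: 0.0
clock: 30.65
position: [0.6569, -0.1052, 0.008]
tool_rot: [3.141, 0.0, 1.585]
force: [0.6, 0.4, 1.1]
grip_width: 0.0855
finger_force: 0.0
```

Slightly lower, then grip and lift.

```bash
python3 -m crank '{"travel":[[-0.1,0.1,-0.3],[-0.1,0.1,-0.3],[-0.1,0.1,-0.3],[-0.1,0.1,-0.3],[-0.1,0.1,-0.3]],"turn":[[0,0,0],[0,0,0],[0,0,0],[0,0,0],[0,0,0]],"gripper":[0,0,0.3,0.6,1]}' 50
python3 -m crank '{"travel":[[0,0,0],[0,0,0],[0,0,0],[0,0,0],[0,0,0]],"turn":[[0,0,0],[0,0,0],[0,0,0],[0,0,0],[0,0,0]],"gripper":[1,1,1,1,1]}' 50
python3 -m crank '{"travel":[[0,0,1],[0,0,2],[0,0,4],[0,0,5],[0,0,5]],"turn":[[0,0,0],[0,0,0],[0,0,0],[0,0,0],[0,0,0]],"gripper":[1,1,1,1,1]}'
python3 -m crank '{"travel":[[0,0,0],[0,0,0],[0,0,0],[0,0,0],[0,0,0]],"turn":[[0,0,0],[0,0,0],[0,0,0],[0,0,0],[0,0,0]],"gripper":[1,1,1,1,1]}'
```

```text
clock: 31.15
position: [0.6554, -0.1042, 0.0044]
tool_rot: [-3.141, 0.0, 1.585]
force: [-11.0, 1.1, 43.4]
grip_width: 0.0442
finger_force: 37.7
clock: 31.65
position: [0.6554, -0.1042, 0.0047]
tool_rot: [-3.141, -0.0, 1.585]
force: [-3.9, 0.8, 6.9]
grip_width: 0.0438
finger_force: 50.6
clock: 32.15
position: [0.6565, -0.1043, 0.0562]
tool_rot: [3.139, 0.0, 1.585]
force: [0.7, -0.8, -1.9]
grip_width: 0.0432
finger_force: 51.5
clock: 32.65
position: [0.6554, -0.1042, 0.054]
tool_rot: [-3.141, 0.0, 1.585]
force: [-0.6, -0.4, -1.7]
grip_width: 0.0434
finger_force: 51.5
```

```bash
python3 -m crank '{"travel":[[0,0,3],[0,0,6],[0,0,9],[0,0,12],[0,0,13]],"turn":[[0,0,0],[0,0,0],[0,0,0],[0,0,0],[0,0,0]],"gripper":[1,1,1,1,1]}'
python3 -m crank '{"travel":[[-2.2,3.7,0],[-4.4,7.4,0],[-6.6,11.1,0],[-8.8,14.8,0],[-11,18.5,0]],"turn":[[0,0,0],[0,0,0],[0,0,0],[0,0,0],[0,0,0]],"gripper":[1,1,1,1,1]}'
python3 -m crank '{"travel":[[-2.2,3.7,0],[-4.4,7.4,0],[-6.6,11.1,0],[-8.8,14.8,0],[-11.1,18.6,0]],"turn":[[0,0,0],[0,0,0],[0,0,0],[0,0,0],[0,0,0]],"gripper":[1,1,1,1,1]}'
python3 -m crank '{"travel":[[0,0,0],[0,0,-3],[0,0,-7],[0,0,-10],[0,0,-10]],"turn":[[0,0,0],[0,0,0],[0,0,0],[0,0,0],[0,0,0]],"gripper":[1,1,1,1,1]}'
python3 - <<'E'
from h import *
d=snap('scene','pics/s10.png');o=bot.observe();print(o['position'],o['tool_rot'],o['grip_width'])
im=cv2.imread('pics/s10.png')
cv2.imwrite('pics/v10.png',cv2.resize(im[150:290,150:340],None,fx=3,fy=3,interpolation=cv2.INTER_CUBIC))
E
```

```text
clock: 33.15
position: [0.6565, -0.1046, 0.1873]
tool_rot: [3.138, 0.0, 1.585]
force: [1.1, 0.2, -1.2]
grip_width: 0.0436
finger_force: 51.5
clock: 33.65
position: [0.5442, 0.0821, 0.1838]
tool_rot: [-3.141, 0.0, 1.585]
force: [0.6, -0.3, -1.4]
grip_width: 0.0433
finger_force: 51.5
clock: 34.15
position: [0.4333, 0.268, 0.1839]
tool_rot: [-3.141, 0.0, 1.585]
force: [1.2, 0.4, -1.4]
grip_width: 0.0433
finger_force: 51.5
clock: 34.65
position: [0.4328, 0.2654, 0.0811]
tool_rot: [-3.137, 0.004, 1.585]
force: [0.1, 0.4, -0.4]
grip_width: 0.0437
finger_force: 51.6
[0.43385474 0.26583425 0.08320893] [-3.13898933e+00  2.35468210e-03  1.58453243e+00] 0.043718947906934154
```

```bash
python3 -m crank '{"travel":[[0,0,-2],[0,0,-4],[0,0,-5.5],[0,0,-6.5],[0,0,-6.5]],"turn":[[0,0,0],[0,0,0],[0,0,0],[0,0,0],[0,0,0]],"gripper":[1,1,1,1,1]}'
python3 -m crank '{"travel":[[0,0,-0.2],[0,0,-0.4],[0,0,-0.5],[0,0,-0.5],[0,0,-0.5]],"turn":[[0,0,0],[0,0,0],[0,0,0],[0,0,0],[0,0,0]],"gripper":[1,1,1,1,1]}'
```

```text
clock: 35.2
position: [0.4348, 0.2668, 0.0195]
tool_rot: [3.142, -0.0, 1.585]
force: [-0.3, 1.0, -0.7]
grip_width: 0.0434
finger_force: 51.6
clock: 35.7
position: [0.4345, 0.2669, 0.0145]
tool_rot: [3.142, -0.0, 1.585]
force: [0.3, -0.3, -1.5]
grip_width: 0.0438
finger_force: 51.6
```

```bash
python3 -m crank '{"travel":[[0,0,-0.1],[0,0,-0.2],[0,0,-0.3],[0,0,-0.4],[0,0,-0.4]],"turn":[[0,0,0],[0,0,0],[0,0,0],[0,0,0],[0,0,0]],"gripper":[1,1,1,1,1]}'
python3 -m crank '{"travel":[[0,0,-0.1],[0,0,-0.2],[0,0,-0.2],[0,0,-0.2],[0,0,-0.2]],"turn":[[0,0,0],[0,0,0],[0,0,0],[0,0,0],[0,0,0]],"gripper":[1,1,1,1,1]}'
```

```text
clock: 36.2
position: [0.4344, 0.2668, 0.0101]
tool_rot: [-3.141, 0.0, 1.585]
force: [0.1, -0.4, -1.9]
grip_width: 0.0436
finger_force: 51.6
clock: 36.7
position: [0.4346, 0.2669, 0.0086]
tool_rot: [3.142, -0.0, 1.585]
force: [-1.7, -0.7, 10.3]
grip_width: 0.0435
finger_force: 53.0
```

Contact with the floor (10 N). Releasing with a small opening, rising and moving aside for the final look.

```bash
python3 -m crank '{"travel":[[0,0,0],[0,0,0],[0,0,0],[0,0,0],[0,0,0]],"turn":[[0,0,0],[0,0,0],[0,0,0],[0,0,0],[0,0,0]],"gripper":[0.4,0.35,0.3,0.25,0.25]}'
python3 -m crank '{"travel":[[0,0,1],[0,0,4],[0,0,8],[0,0,12],[0,0,16]],"turn":[[0,0,0],[0,0,0],[0,0,0],[0,0,0],[0,0,0]],"gripper":[0.25,0.25,0.25,0.25,0.25]}'
python3 -m crank '{"travel":[[1,-4.5,1],[2,-9,2],[3,-13.5,3],[4,-18,4],[5,-22,5]],"turn":[[0,0,0],[0,0,0],[0,0,0],[0,0,0],[0,0,0]],"gripper":[0.25,0.25,0.25,0.25,0.25]}'
python3 -m crank '{"travel":[[0,-4.5,2],[0,-9,4],[0,-13.5,6],[0,-18,8],[0,-18,8]],"turn":[[0,0,0],[0,0,0],[0,0,0],[0,0,0],[0,0,0]],"gripper":[0.25,0.25,0.25,0.25,0.25]}'
python3 - <<'E'
from h import *
d=snap('top','pics/t11.png');s=snap('scene','pics/s11.png')
a=cv2.imread('pics/t11.png')[110:330,150:360];b=cv2.imread('pics/s11.png')[150:450,140:500]
a=cv2.resize(a,None,fx=1.7,fy=1.7);b=cv2.resize(b,None,fx=1.2,fy=1.2)
c=np.zeros((max(len(a),len(b)),a.shape[1]+b.shape[1],3),np.uint8);c[:len(a),:a.shape[1]]=a;c[:len(b),a.shape[1]:]=b
print(c.shape);cv2.imwrite('pics/fin.png',c)
E
```

```text
clock: 37.2
position: [0.4345, 0.2668, 0.0083]
tool_rot: [-3.142, 0.0, 1.585]
force: [0.1, 0.4, -0.0]
grip_width: 0.0643
finger_force: 0.0
clock: 37.7
position: [0.4343, 0.2665, 0.1706]
tool_rot: [3.142, -0.0, 1.585]
force: [-0.4, -0.4, -0.1]
grip_width: 0.0642
finger_force: 0.0
clock: 38.2
position: [0.4844, 0.0445, 0.2196]
tool_rot: [3.141, -0.0, 1.584]
force: [0.4, 0.4, 0.2]
grip_width: 0.0643
finger_force: 0.0
clock: 38.7
position: [0.4841, -0.1393, 0.3015]
tool_rot: [3.137, 0.002, 1.577]
force: [0.3, 0.8, -0.2]
grip_width: 0.0641
finger_force: 0.0
(374, 789, 3)
```

View pics/fin.png

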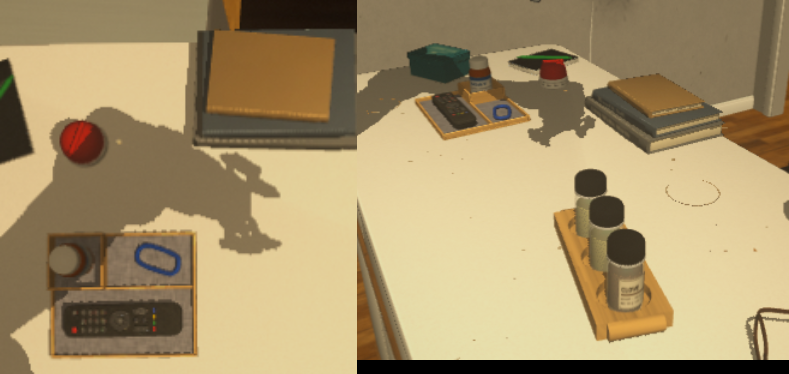

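The final view shows the remote flat, buttons up, in the long bay at (122,318), and the bottle in its cell at (68,262). The three jars stand in the stand, and the books and timer look unmoved. Handing in.

```bash
python3 -c "
from workcell import bot
print(bot.job_done())"
```

```text
the job is handed in; nothing more can be done
None
```

The job is done and handed in at about 39 s on the robot's clock: both jars are in the empty wells, the pill bottle is in its cell and the remote lies buttons up in the long bay; in the last pictures home_jar, the books and the timer look unmoved.

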